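# Unload the soak-test rack: pull the tray to its lock, take the transformer, shut it

## Robot

A 6-joint arm with a two-finger parallel gripper is mounted at the origin on a cart in front of the work surface, level with it; the furniture and walls round the work are solid. World frame = base frame: x ahead of the robot, y to its left, z up, the work surface at z = 0. Lengths are in m, angles in rad, forces in N, time in s.
With the tool pointing down it reaches from about 0.275 to 0.825 m from the base axis. Payload 4.9 kg.
Tool frame: the origin (TCP) lies on the centre line of the jaws, within the pads' length; the fingertips stand 11 mm ahead of it and the grasp point (between the pads) lies 8 mm behind it; z points along the fingers, y is the line along which they close (so a half turn about z gives the same grasp; the last joint's range is limited). The gripper opens to 85 mm and grips with 20 to 120 N. Pads are 22 mm wide; open, the fingers measure 114 mm over their backs; the gripper's body (76 mm by 85 mm) begins 54 mm behind the grasp point. The pads swing forward as they close: fully open they stand 13 mm farther back than shut.
Start: joints at [-1.392, 0.326, -0.193, 1.052, 0, 1.437], TCP at [0.169, -0.523, 0.242] pointing down, gripper open.
Joint ranges: [-2.65, 2.65], [-0.97, 1.79], [-1.3, 1.35], [-1.93, 2.1], [-1.47, 1.37], [-3.14, 3.14]. Speed limits (rad/s): [2.57, 2.57, 3.14, 3.14, 3.14, 3.14].

## Interface

Orientations are given as a unit quaternion [w, x, y, z].
In Python, from cell import * gives the robot as it stands. Calls block until the motion is done:
- move_pose(position, orientation): joint-space move of the TCP to a pose.
- move_linear(position, speed=0.15, rotation=None, until_force=None): straight line of the TCP; rotation=None keeps the orientation; speed is the mean speed in m/s. With until_force (N) it stops when the force on the tool has changed by that much, and returns True; else False.
- goto_joints(angles): joint-space move.
- set_gripper(opening, grasp_force=None): opening from 0.0 (shut) to 1.0 (fully open); grasp_force is the grip in N (None keeps the last); returns when the fingers have stopped.
- wait(seconds).
- solve_ik(position, orientation): joint angles nearest the present ones, or None.
- camera(name): name is "side" or "top" or "wrist"; returns (picture, depth): 384x512x3 uint8, red, green, blue; 384x512 float32, m along the optical axis (not along the pixel's ray), 0 where there is no reading.
- calibration(name): a dict with "mtx" (3x3 intrinsics, pixels), "extrinsics" (4x4, takes a point from world to camera coordinates); the wrist camera has in their place "hand_eye" (4x4, takes a point from camera to tool coordinates, whose origin is the TCP and whose axes are the flange's). Camera axes: x right, y down, z forward; pixel columns grow to the right and rows downward; lengths in m; the calibration is good to about 2 mm. A picture is of the moment at which its call begins: read the wrist's pose just before it. calibration takes no time and is no camera call.
A pose or a line that the arm cannot do raises PlanningError and nothing moves.
- close_job(): hands the job in; it is judged then, once.
Trained networks look in the newest picture that a camera, given by its name, has taken for a name from the list of things; names that differ only in an ending like _2 or _b are one class to them, and where a whole thing is asked for, a point or a joint stands for the part that bears it (a point fixed in the world has none). Each returns a list of dicts, best first, with "p" (0 to 1); they miss things now and then, are a little off and sometimes report something else, mostly with a low value. They report only what shows in the picture. A call takes as long as a camera call.
- boxes_of(camera, thing): "location" ([x, y, z] in m, in world coordinates, good to about 4 mm: the middle of the surface that is visible of it).
- mark_of(camera, thing): "location" ([x, y, z] in m, in world coordinates, good to about 4 mm: a listed point, or the origin of a listed thing).
Readings, each from a call of its own:
- get_clock(): time.
- get_joint_positions(): joint angles.
- get_joint_vel(): joint speeds.
- get_joint_efforts(): joint torques, N m.
- get_position(): TCP position.
- get_tool_rot(): TCP orientation.
- get_ft_force(): force on the tool from outside, world axes, zero at the start.
- get_moment(): the same for the moment, N m.
- get_gripper_width(): opening from 0.0 (shut) to 1.0 (fully open).
- get_finger_force(): force on a finger pad.
Only numpy, scipy, OpenCV 4.12 (cv2) and the standard library are available. Lean on these libraries where they do the work, as an engineer would, in place of code of your own. Each camera call takes 0.05 s, during which the arm holds its last target. There are 200 camera calls.

## Task

The bare transformer in the test rack has done its soak: pull the rack's tray out until it locks, lift the transformer out and stand it upright in the empty compartment of the parts tote, leaving the two boxed modules in their bays and the tote's other transformers as they are. Then press the release paddle on the tray's front, keep it down while you start the tray inward, and push the tray fully home.

Things in the scene. Friction and masses are not known exactly. Their poses are not given: they have to be found in the camera images.
- rack: Grey bench rack, 264 wide, 200 deep, 172 mm high on 32 mm feet, under a shelf edge (270 mm up, 60 to 120 mm behind its front). Fixed. Origin: middle of its front face at bench level; x points into the rack, y to its left, z up. Above 84 mm its front is a built-in supply with knobs standing out up to 14 mm; below is the pull-out tray.
- tray (a joint): Tray on telescopic slides, m pulled out along the rack's -x: 0 = fully home, 0.136 = end stop; friction about 1.5 N. In the last 12 mm before 0.130 a spring pin rides up a ramp (about 3 N more), then drops: the tray is locked, with play from 0.130 to 0.136 until the release is pressed. Front 250 x 44 mm, 36 to 80 mm up, flush with the rack's front when home; floor 45 mm up, side walls 15 mm.
- tray_handle (a point): Middle of the tray's handle: a steel bow, its bar 10 mm thick and about 94 mm long along the rack's y, 58 mm above the bench, centre line 42 mm in front of the tray's panel (37 mm free behind the bar). Moves with the tray. Axes as the rack's.
- release (a joint): Release lever of the tray lock, rad: 0 = up (sprung), 0.12 = fully down; the lock is free from about 0.065. It dips by itself while the pin rides over the ramp. If let go before the tray has moved in about 10 mm it may lock again; after that it may be let go or kept down.
- release_pad (a point): Press point on top of the black ribbed paddle, 26 mm wide (rack's y), 4 mm thick, standing 32 mm out of the tray's panel near its left end, top 68 mm above the bench. The point is mid-width, 18 mm in front of the panel, which rises 12 mm above it, so a fingertip on the paddle can push on the panel too. Pressed straight down: 2 N to start, 6 N fully down, 7 mm travel. Moves with the tray.
- tray_mid (a point): Middle of the tray's middle bay, on the tray floor, 58 mm behind the panel's outer face; axes as the rack's. Three bays, centres at y = -68, 0 and +68 mm from here, each 44 mm wide (y) and 60 mm long (x) inside, fenced by ribs 3 mm thick and 5 mm high. Moves with the tray.
- transformer: The transformer to unload: black core with a yellow tape winding, a loose block 39 x 38 x 28 mm, about 0.06 kg, standing in one of the tray's three bays (which one varies). Origin: centre of its underside; z up, x and y along its sides.
- module_a: Cream boxed power module with vent slots, 37 x 53 x 26 mm, loose, in another bay of the tray, its 53 mm length along the rack's x. Stays there. Origin: centre of its underside.
- module_b: A second module of the same kind in the remaining bay; stays there. Origin: centre of its underside.
- tote: Open black plastic parts tote, 131 mm (its x) by 246 mm (its y) over the rim, 37 mm high, walls 3 mm, fixed to the bench mat. A wall across the middle makes two compartments, each 119 mm (x) by 115 mm (y). A stack of boards 90 mm high lies behind it, a test jig 100 mm high between it and the rack. Origin: centre of its underside.
- tote_free (a point): Middle of the floor of the tote's empty compartment (the one on the tote's -y side); axes as the tote's. The floor is 3 mm above the tote's underside.
- spare_a: Smaller transformer, 34 x 33 x 24 mm, lying loose in the tote's other compartment; stays there. Origin: centre of its underside.
- spare_b: Transformer, 37 x 36 x 26 mm, loose in the tote's other compartment; stays there. Origin: centre of its underside.

How it is judged:
By the outcome, as a careful person would: the job done as asked, in the order asked, and still so for the second after the job is handed in, with the robot touching nothing.
It also fails if it takes over 64 s, if anything falls off the work surface, if the arm or the gripper's body presses on something with over 40 N, if the wrist force passes 120 N, or if a joint passes its speed limit or range.

## Working session

There is one attempt and no reset: what is moved stays moved. The work goes in short steps, each a Python script; the robot and the scene stay as the last script left them, time stands still between calls to the robot, and variables do not carry over. Pictures are saved under pics/ and viewed, at most 10 in all, crops included, and the job is handed in when it is done.

```bash
mkdir -p pics; ls
python3 - <<'E'
from cell import *
import cv2,numpy as np
for c in("side","top","wrist"):
    p,d=camera(c); cv2.imwrite(f"pics/{c}0.png",p[:,:,::-1])
    for t in["rack","tray_handle","release_pad","tray_mid","transformer","tote","tote_free","module_a","spare_a"]:
        print(c,t,[(np.round(m["location"],3).tolist(),round(m["p"],2)) for m in mark_of(c,t)[:3]])
print(get_clock(),get_tool_rot())
a=cv2.imread("pics/side0.png");b=cv2.imread("pics/top0.png")
cv2.imwrite("pics/st.png",cv2.resize(np.hstack([a,b]),(800,300)))
E
```

```text
cell.py
pics
side rack [([0.634, -0.21, 0.003], 0.58)]
side tray_handle [([0.588, -0.21, 0.059], 0.72), ([0.615, -0.106, 0.068], 0.31)]
side release_pad [([0.613, -0.107, 0.07], 0.53)]
side tray_mid [([0.691, -0.211, 0.042], 0.73), ([0.615, -0.108, 0.073], 0.33)]
side transformer []
side tote [([0.471, 0.402, 0.007], 0.81)]
side tote_free [([0.479, 0.338, 0.005], 0.97)]
side module_a [([0.617, -0.107, 0.068], 0.55)]
side spare_a [([0.485, 0.439, 0.005], 0.61), ([0.443, 0.487, 0.006], 0.44)]
top rack [([0.629, -0.209, 0.002], 0.91)]
top tray_handle [([0.595, -0.216, 0.056], 0.57)]
top release_pad [([0.617, -0.106, 0.069], 0.62)]
top tray_mid []
top transformer []
top tote [([0.472, 0.401, -0.004], 0.65)]
top tote_free [([0.475, 0.341, 0.002], 0.62)]
top module_a []
top spare_a [([0.444, 0.486, 0.007], 0.68), ([0.485, 0.441, 0.009], 0.67)]
wrist rack []
wrist tray_handle []
wrist release_pad []
wrist tray_mid []
wrist transformer []
wrist tote []
wrist tote_free []
wrist module_a []
wrist spare_a []
1.5 [ 2.84311642e-05  9.87792510e-01  1.55775337e-01 -8.16121925e-06]
```

View pics/st.png

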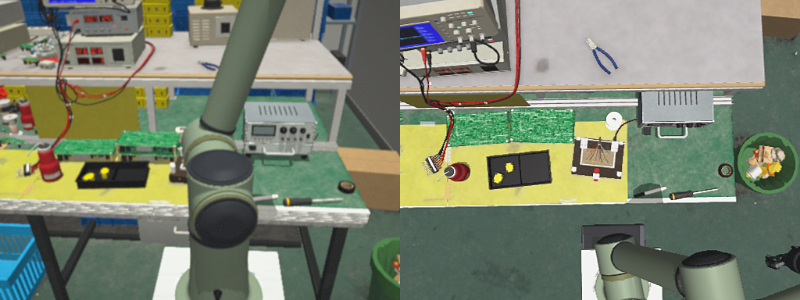

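Run:
```python
from cell import *
import numpy as np
# rack yaw from top depth: shelf hides? use rack/tote edges; print calibrations
for c in("side","top"):
    k=calibration(c);E=np.array(k["extrinsics"]);print(c,np.round(np.array(k["mtx"]),1).tolist(),np.round(-E[:3,:3].T@E[:3,3],3),np.round(E[:3,:3],2).tolist())
print(np.round(calibration("wrist")["hand_eye"],3).tolist())
p,d=camera("side");k=calibration("side");M=np.array(k["mtx"]);E=np.array(k["extrinsics"])
v,u=np.indices(d.shape);z=d;P=np.stack([(u-M[0,2])/M[0,0]*z,(v-M[1,2])/M[1,1]*z,z],-1)
W=(P-E[:3,3])@E[:3,:3]
m=(d>0)&(abs(W[...,0]-.632)<.025)&(abs(W[...,1]+.21)<.12)
for lo,hi in((.038,.054),(.072,.079),(.085,.165)):
    q=W[m&(W[...,2]>lo)&(W[...,2]<hi)]
    q=q[abs(q[:,0]-np.median(q[:,0]))<.008]
    f=np.polyfit(q[:,1],q[:,0],1);print(lo,len(q),f,np.polyval(f,-.21))
```

```text
side [[441.0, 0.0, 258.3], [0.0, 441.0, 193.0], [0.0, 0.0, 1.0]] [-0.556 -0.014  0.727] [[0.08, -1.0, -0.01], [-0.5, -0.03, -0.87], [0.86, 0.07, -0.5]]
top [[497.3, 0.0, 253.8], [0.0, 497.3, 188.7], [0.0, 0.0, 1.0]] [0.426 0.103 1.583] [[-0.02, -1.0, 0.01], [-1.0, 0.02, -0.08], [0.08, -0.01, -1.0]]
[[0.0, -0.951, -0.308, 0.079], [1.0, -0.0, 0.001, 0.001], [-0.001, -0.308, 0.951, -0.132], [0.0, 0.0, 0.0, 1.0]]
0.038 302 [3.40896807e-04 6.32816008e-01] 0.6327444199446183
0.072 174 [0.00177602 0.63334675] 0.6329737890701733
0.085 1834 [-0.00657752  0.63032279] 0.631704071610887
```

Side view: rack at the right (about pixel 280,125), tote at (112,175), and the arm between. Top view: handle at (672,130), tote at (520,170). The rack's front is square to world x at x≈0.633, y≈-0.21. Next I check reach for the tilted handle grasp and the paddle press.

```bash
cat > h.py <<'E'
from cell import *
import numpy as np, cv2
from scipy.spatial.transform import Rotation as Ro
XF=0.633; YR=-0.2095
def quat(z,y):
    z=np.array(z,float);z/=np.linalg.norm(z);y=np.array(y,float);y-=z*(y@z);y/=np.linalg.norm(y)
    return Ro.from_matrix(np.stack([np.cross(y,z),y,z],1)).as_quat(scalar_first=True)
def tilt(deg): a=np.radians(deg); return np.array([np.sin(a),0,-np.cos(a)])
def up(deg): a=np.radians(deg); return np.array([np.cos(a),0,np.sin(a)])
def locs(c,t,f=None): return [(np.round(m["location"],3).tolist(),round(m["p"],2)) for m in (f or mark_of)(c,t)[:4]]
E
python3 - <<'E'
from h import *
np.set_printoptions(precision=2,suppress=True)
for deg in(30,40,50):
  for s in(1,-1):
    z=tilt(deg);q=quat(z,s*up(deg))
    print("handle",deg,s,*[solve_ik(np.array([x,YR,.058])+.008*z,q) for x in(.591,.455)])
    q=quat(z,[0,s,0])
    print("press",deg,s,*[solve_ik(np.array([x,-.107,.063])-.011*z,q) for x in(.615,.482)])
for s in((0,1,0),(0,-1,0),(1,0,0),(-1,0,0)):
    q=quat([0,0,-1],s);print(s,*[solve_ik(p,q) for p in([.558,-.142,.06],[.558,-.278,.06],[.476,.34,.03],[.476,.34,.2])])
E
```

```text
handle 30 1 [-0.59  0.47 -0.74 -0.09  0.28  1.05] [-0.79  0.34 -1.02 -0.17  0.36  0.86]
press 30 1 [-0.38  0.41 -0.79 -0.12  0.19 -0.34] [-0.53  0.24 -1.09 -0.22  0.25 -0.47]
handle 30 -1 [-0.59  0.47 -0.74 -0.09  0.28 -2.09] [-0.79  0.34 -1.02 -0.17  0.36 -2.29]
press 30 -1 [-0.38  0.41 -0.79 -0.12  0.19  2.81] [-0.53  0.24 -1.09 -0.22  0.25  2.67]
handle 40 1 [-0.64  0.5  -0.89 -0.42  0.39  1.06] [-0.87  0.4  -1.15 -0.47  0.51  0.83]
press 40 1 [-0.42  0.44 -0.96 -0.48  0.27 -0.33] [-0.6   0.32 -1.25 -0.61  0.37 -0.48]
handle 40 -1 [-0.64  0.5  -0.89 -0.42  0.39 -2.09] [-0.87  0.4  -1.15 -0.47  0.51 -2.31]
press 40 -1 [-0.42  0.44 -0.96 -0.48  0.27  2.81] [-0.6   0.32 -1.25 -0.61  0.37  2.66]
handle 50 1 [-0.68  0.6  -1.02 -0.79  0.51  1.09] [-0.96  0.55 -1.26 -0.84  0.68  0.83]
press 50 1 [-0.46  0.55 -1.11 -0.9   0.35 -0.31] None
handle 50 -1 [-0.68  0.6  -1.02 -0.79  0.51 -2.05] [-0.96  0.55 -1.26 -0.84  0.68 -2.31]
press 50 -1 [-0.46  0.55 -1.11 -0.9   0.35  2.83] None
(0, 1, 0) [-0.38  0.55 -0.35  0.67  0.   -0.38] [-0.58  0.62 -0.21  0.73  0.   -0.58] [ 0.49  0.61 -0.35  0.62  0.    0.49] [ 0.49  0.42 -0.16  0.99  0.    0.49]
(0, -1, 0) [-0.38  0.55 -0.35  0.67  0.    2.76] [-0.58  0.62 -0.21  0.73  0.    2.56] [ 0.49  0.61 -0.35  0.62  0.   -2.65] [ 0.49  0.42 -0.16  0.99  0.   -2.65]
(1, 0, 0) [-0.38  0.55 -0.35  0.67  0.    1.19] [-0.58  0.62 -0.21  0.73  0.    0.99] [ 0.49  0.61 -0.35  0.62  0.    2.06] [ 0.49  0.42 -0.16  0.99  0.    2.06]
(-1, 0, 0) [-0.38  0.55 -0.35  0.67  0.   -1.95] [-0.58  0.62 -0.21  0.73  0.   -2.15] [ 0.49  0.61 -0.35  0.62  0.   -1.08] [ 0.49  0.42 -0.16  0.99  0.   -1.08]
```

Run:
```python
from h import *
z=tilt(40);q=quat(z,up(40));g=np.array([XF-.042,YR,.058])+.008*z
set_gripper(.32,40)
move_pose(g-.14*z,q)
print(move_linear(g,.12,until_force=12),get_position()-g)
set_gripper(0.0,40); print(get_gripper_width(),get_finger_force())
p0=get_position();f0=get_ft_force()
hit=move_linear(p0-[.141,0,0],.08,until_force=22)
print(hit,get_position()-p0,get_ft_force()-f0)
move_linear(get_position()+[.003,0,0],.03)
print(get_position()-p0,get_ft_force()-f0)
set_gripper(.32); move_linear(get_position()-.13*z,.2)
for c in("side","top"):
    p,d=camera(c); cv2.imwrite(f"pics/{c}1.png",p[:,:,::-1])
    for t in["tray_handle","release_pad","tray_mid","transformer","module_a"]: print(c,t,locs(c,t))
print(get_clock())
a=cv2.imread("pics/side1.png")[110:260,260:460];b=cv2.imread("pics/top1.png")[80:230,380:512]
cv2.imwrite("pics/st1.png",np.hstack([cv2.resize(a,None,fx=2.4,fy=2.4),cv2.resize(b,None,fx=2.4,fy=2.4)]))
```

```text
False [-9.39631029e-05 -1.28367144e-04  4.32171687e-04]
0.09493519285776748 39.24952447414398
True [-1.36089251e-01 -1.86997429e-04  2.42344253e-05] [ 9.21390957  0.73288593 -7.3062952 ]
[-1.33021395e-01 -1.95805783e-04 -1.57304332e-07] [ 7.20216456 -2.52923399 -4.78726629]
side tray_handle [([0.455, -0.21, 0.062], 0.85)]
side release_pad [([0.482, -0.107, 0.069], 0.65)]
side tray_mid [([0.558, -0.212, 0.044], 0.93), ([0.485, 0.442, 0.006], 0.73), ([0.444, 0.486, 0.008], 0.16)]
side transformer [([0.558, -0.144, 0.044], 0.67)]
side module_a [([0.554, -0.21, 0.043], 0.62), ([0.634, -0.213, 0.0], 0.19)]
top tray_handle [([0.463, -0.214, 0.056], 0.95)]
top release_pad [([0.484, -0.109, 0.069], 0.64)]
top tray_mid [([0.557, -0.212, 0.043], 0.78)]
top transformer [([0.557, -0.145, 0.045], 0.64)]
top module_a [([0.555, -0.209, 0.046], 0.68), ([0.56, -0.278, 0.042], 0.55), ([0.556, -0.142, 0.047], 0.4)]
9.0
```

View pics/st1.png

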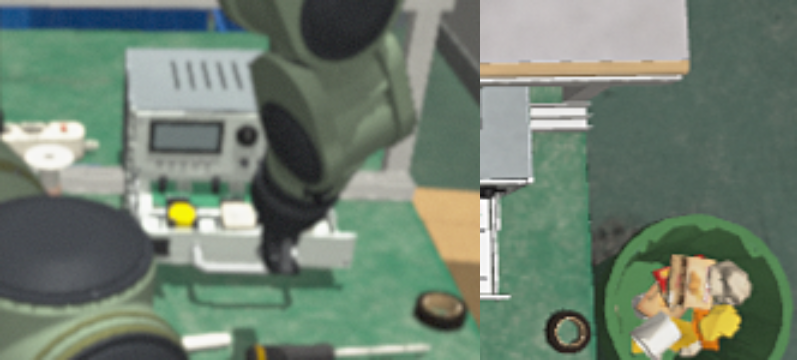

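The yellow winding is in the left bay (crop pixel 182,213), with the modules in the middle and right bays. The tray is out 133 mm. I take a wrist view from above to get the transformer's yaw.

Run:
```python
from h import *
q=quat([0,0,-1],[0,1,0])
set_gripper(.62)
p=get_position();move_linear([p[0],p[1],.22],.25)
move_pose([.555,-.143,.20],q)
wait(.1)
T=np.eye(4);T[:3,:3]=Ro.from_quat(get_tool_rot(),scalar_first=True).as_matrix();T[:3,3]=get_position()
p,d=camera("wrist");k=calibration("wrist");M=np.array(k["mtx"]);X=T@np.array(k["hand_eye"])
for t in["transformer","tray_mid","module_a","release_pad"]: print(t,locs("wrist",t),locs("wrist",t,boxes_of) if t=="transformer" else "")
v,u=np.indices(d.shape);P=np.stack([(u-M[0,2])/M[0,0]*d,(v-M[1,2])/M[1,1]*d,d],-1)
W=P@X[:3,:3].T+X[:3,3]
m=(d>0)&(W[...,2]>.058)&(W[...,2]<.085)&(abs(W[...,0]-.557)<.03)&(abs(W[...,1]+.143)<.032)
q3=W[m];print(len(q3),np.percentile(q3[:,2],[5,50,95]),cv2.minAreaRect((q3[:,:2]*1000).astype(np.float32)))
t=q3[q3[:,2]>.066];print(len(t),cv2.minAreaRect((t[:,:2]*1000).astype(np.float32)))
cv2.imwrite("pics/w1.png",p[:,:,::-1]);print(get_clock())
```

```text
transformer [([0.556, -0.148, 0.043], 0.6)] [([0.492, -0.105, 0.067], 0.65), ([0.551, -0.144, 0.075], 0.62)]
tray_mid [] 
module_a [([0.557, -0.21, 0.049], 0.95), ([0.558, -0.279, 0.051], 0.89), ([0.457, -0.208, 0.058], 0.69)] 
release_pad [([0.479, -0.111, 0.071], 0.82)] 
1704 [0.06453399 0.07294066 0.07422875] ((556.6832275390625, -143.4283447265625), (39.4222526550293, 37.28812026977539), 0.44472986459732056)
1601 ((556.681396484375, -143.2906036376953), (39.421730041503906, 37.01421356201172), 0.4407311677932739)
11.1167
```

View pics/w1.png

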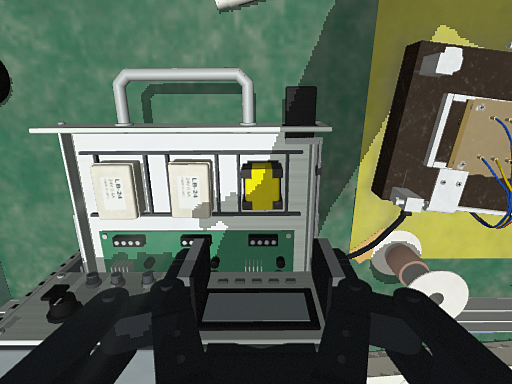

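The transformer sits in the bay nearest the paddle, at pixel (262,187). It is square to the rack, with clear gaps on both sides. Now grasp and transfer.

Run:
```python
from h import *
move_linear([.5567,-.1433,.10],.2)
print(move_linear([.5567,-.1433,.061],.08,until_force=10),get_position())
set_gripper(0.0,30);w=get_gripper_width();print(w,get_finger_force())
move_linear([.5567,-.1433,.10],.1);move_linear([.54,-.1433,.21],.25)
print(get_gripper_width(),get_finger_force(),get_clock())
q=quat([0,0,-1],[-np.sin(.09),np.cos(.09),0])
move_pose([.477,.341,.21],q);wait(.1)
move_linear([.477,.341,.05],.2)
print(move_linear([.477,.341,.0175],.04,until_force=5),get_position(),get_gripper_width(),get_finger_force())
set_gripper(.62);wait(.2)
move_linear([.477,.341,.2],.25);wait(.1)
p,d=camera("wrist");cv2.imwrite("pics/w2.png",p[:,:,::-1])
for c in("wrist","top"):
    if c!="wrist":camera(c)
    print(c,[(t,locs(c,t)) for t in("transformer","tote_free","spare_a")])
print(get_clock())
```

```text
False [ 0.5568684  -0.14335045  0.0611656 ]
0.42986455659445566 30.898189544677734
0.4335196339499693 30.484737753868103 13.8083
True [0.47657664 0.34078553 0.02199435] 0.4331609634723312 31.228920221328735
wrist [('transformer', [([0.473, 0.337, 0.008], 0.84)]), ('tote_free', []), ('spare_a', [([0.48, 0.443, 0.006], 0.84), ([0.44, 0.484, 0.004], 0.7)])]
top [('transformer', [([0.476, 0.338, 0.007], 0.6)]), ('tote_free', [([0.475, 0.339, 0.003], 0.75)]), ('spare_a', [([0.559, -0.211, 0.043], 0.56)])]
19.15
```

View pics/w2.png

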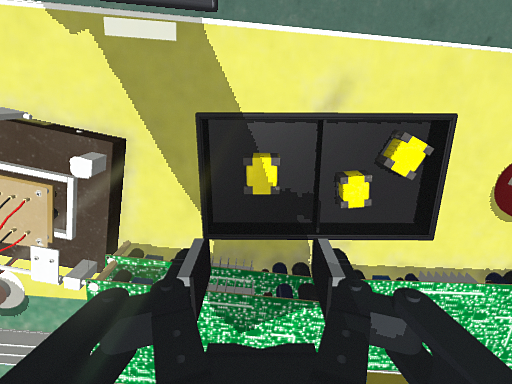

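The wrist picture shows the transformer upright in the left compartment at pixel (262,173), with the spares untouched at (352,190) and (405,155). Next I press the paddle with the tool vertical and push the tray about half-way. The last part goes by the handle, with the tilted grasp that clears the knobs.

Run:
```python
from h import *
q=quat([0,0,-1],[0,1,0])
set_gripper(0.0)
move_pose([.481,-.108,.16],q);wait(.1)
move_linear([.481,-.108,.09],.15)
f0=get_ft_force()
print(move_linear([.481,-.108,.0725],.03,until_force=9),get_position(),get_ft_force()-f0)
z=get_position()[2]
print(move_linear([.541,-.108,z],.06,until_force=25),get_position(),get_ft_force()-f0)
move_linear(get_position()+[-.006,0,.0],.06);move_linear(get_position()+[0,0,.08],.2);wait(.1)
for c in("side","top"):
    camera(c);print([(t,locs(c,t)) for t in("tray_handle","release_pad","tray_mid")])
print(get_clock())
```

```text
False [ 0.4816958  -0.10825431  0.07293566] [ 0.79099862 -1.58674737  6.33482867]
False [ 0.54178427 -0.10814287  0.07343218] [ 0.60568042 -1.59832447  6.26214758]
[('tray_handle', [([0.507, -0.21, 0.061], 0.79)]), ('release_pad', [([0.536, -0.107, 0.069], 0.51)]), ('tray_mid', [([0.611, -0.21, 0.042], 0.65)])]
[('tray_handle', []), ('release_pad', [([0.538, -0.11, 0.066], 0.61)]), ('tray_mid', [])]
25.25
```

Run:
```python
from h import *
z=tilt(40);q=quat(z,up(40));g=np.array([.511,YR,.058])+.008*z
set_gripper(.32,40)
p=get_position();move_linear([p[0]-.08,p[1],.2],.25)
move_pose(g-.13*z,q);wait(.1)
print(move_linear(g,.12,until_force=12),get_position()-g)
set_gripper(0.0,40);print(get_gripper_width(),get_finger_force())
p0=get_position()
print(move_linear(p0+[.09,0,0],.07,until_force=20),get_position()-p0,get_ft_force())
set_gripper(.32);move_linear(get_position()-.16*z,.2);wait(.2)
for c in("side","top"):
    p,d=camera(c);cv2.imwrite(f"pics/{c}3.png",p[:,:,::-1]);print([(t,locs(c,t)) for t in("tray_handle","release_pad","transformer","spare_a")])
print(get_clock())
a=cv2.imread("pics/side3.png")[100:260,60:460]
cv2.imwrite("pics/st3.png",cv2.resize(a,None,fx=2,fy=2))
```

```text
False [-5.21414574e-05 -1.68559783e-05  3.73662227e-04]
0.09632227827070232 39.01448965072632
True [ 7.96356023e-02  4.64407876e-05 -7.35033539e-04] [ 1.14811795 -0.82411186 -2.06301329]
[('tray_handle', [([0.589, -0.21, 0.059], 0.92)]), ('release_pad', [([0.616, -0.107, 0.072], 0.56), ([0.473, 0.402, 0.009], 0.32)]), ('transformer', [([0.479, 0.343, 0.005], 0.61)]), ('spare_a', [([0.448, 0.486, 0.005], 0.71), ([0.489, 0.44, 0.005], 0.67)])]
[('tray_handle', [([0.595, -0.215, 0.056], 0.92)]), ('release_pad', [([0.618, -0.109, 0.067], 0.54)]), ('transformer', [([0.475, 0.339, 0.003], 0.52)]), ('spare_a', [([0.444, 0.488, 0.003], 0.56), ([0.485, 0.443, 0.01], 0.41)])]
31.8667
```

View pics/st3.png

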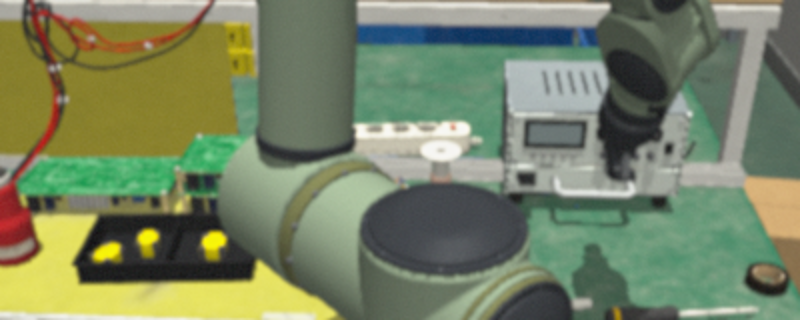

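The tray looks flush in the crop (handle at 595,190), and the three tote transformers are as they should be. One depth check on the panel before handing in.

Run:
```python
from h import *
move_linear(get_position()+[-.06,0,.05],.2);wait(.1)
p,d=camera("side");k=calibration("side");M=np.array(k["mtx"]);E=np.array(k["extrinsics"])
v,u=np.indices(d.shape);P=np.stack([(u-M[0,2])/M[0,0]*d,(v-M[1,2])/M[1,1]*d,d],-1);W=(P-E[:3,3])@E[:3,:3]
m=(d>0)&(abs(W[...,0]-.632)<.025)&(abs(W[...,1]+.21)<.12)
for lo,hi in((.038,.054),(.072,.079),(.085,.165)):
    q=W[m&(W[...,2]>lo)&(W[...,2]<hi)];q=q[abs(q[:,0]-np.median(q[:,0]))<.008]
    f=np.polyfit(q[:,1],q[:,0],1);print(len(q),np.polyval(f,-.21))
```

```text
298 0.6327415187900134
170 0.6326153225329425
1414 0.6317617060463003
```

Panel depth matches the start (0.6327 m against 0.6327 m): the tray is home.

```bash
python3 -c "
from cell import *
print(close_job(),get_clock())"
```

```text
the job is handed in; nothing more can be done
the job is handed in; nothing more can be done
```

The job is handed in: the transformer stands upright in the tote's empty compartment, the tray is fully home (panel depth matches the start), the spares have not moved and the modules were not touched, with about 32 s of the 64 s used at the last clock reading.

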